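# Shut the draught shield and tare the balance

### The job

Tare the laboratory balance with the test cup standing on its pan: first slide the glass top door of its draught shield fully shut, then press the blue tare key down and let it come up again. Be gentle with the balance, press none of its other keys, and leave the cup on the pan and everything else on the bench where it is.

Things in the scene. Friction and masses are not known exactly. Their poses are not given: they have to be found in the camera images.
- balance: White balance, fixed to the bench, 290 deep x 200 wide. Origin: under its centre, at bench height; +x to its rear, +y to the left of a person facing its front, z up; yawed. In front a console with four keys and a display slopes up to the rear; behind it a glass draught shield (x -20 to 145, y -85 to 85, top 196 mm high) stands over the pan (centre x 62, top 90 mm high). Only its top door slides.
- top_door (a joint): Glass top door of the shield, 163 long x 150 wide, top face 195 mm above the bench, between side rails (y = +/-81) that stand 1 mm higher. Value: how far it is slid to the rear (+x of the balance), m: 0 = fully shut against its stop, 0.1 = fully open. Starts 0.045 to 0.09 open. It stays where it is left; about 1.2 N moves it.
- door_handle (a point): Centre of the black bar handle on the top door, 12 (along balance x) x 50 (along balance y) x 20 mm high: its top is 10 mm above this point, the glass 10 mm below. It moves with the door; shut, it lies at x = 2, y = 0 mm in the balance frame. The glass behind it (+x) is flat and free for 135 mm.
- key_tare (a joint): Blue tare key, third from the left as seen from the front of the balance. 18 mm up the slope x 28 mm wide, standing 7 mm proud of the console; it springs back up. Value: how far it is pressed down along the console's normal, m: 0 = up, 0.004 = fully down. 1.4 N starts it moving, 4.2 N takes it fully down.
- key_tare_top (a point): Centre of the tare key's top face, 58 mm above the bench; moves with the key. Its z axis is the outward normal of the sloping console (0.245 rad from vertical, leaning to the balance's front, -x), its y axis the balance's y. The next keys are 45 mm away, centre to centre, on both sides along y; the shield's front pane is 100 mm behind it.
- key_power (a joint): Orange power key of the balance, first from the left (90 mm to the +y side of the tare key); shape, spring and travel as key_tare. Value: how far it is down, m (0 = up).
- key_menu (a joint): Grey menu key of the balance, second from the left (45 mm to the +y side of the tare key); shape, spring and travel as key_tare. Value: how far it is down, m (0 = up).
- key_print (a joint): Grey print key of the balance, last on the right (45 mm to the -y side of the tare key); shape, spring and travel as key_tare. Value: how far it is down, m (0 = up).
- cup_weighed: Steel permeability test cup standing loose on the weighing pan inside the shield: 82 mm across, 45 mm high, black screw knob on top to 67 mm. Origin: centre of its underside. To be left alone.
- cup_wide: Steel test cup 90 mm across, 40 mm high, black knob to 62 mm, standing on the steel cup tray (300 x 110 x 16 mm) that stands on the other side of the bench from the balance. Origin: centre of its underside. To be left alone.
- cup_tall: Steel test cup 62 mm across, 65 mm high, black knob to 87 mm, on the cup tray. Origin: centre of its underside. To be left alone.
- cup_middle: Steel test cup 78 mm across, 50 mm high, black knob to 72 mm, on the cup tray. Origin: centre of its underside. To be left alone.
- stopwatch: Black round stopwatch, 60 mm across, 18 mm high, lying loose on the bench just left of the balance's console (+y). Origin: centre of its underside. To be left alone.
- calculator: Black desk calculator, 150 x 105 x 21 mm, lying loose at the rear of the bench. Origin: centre of its underside. To be left alone.
- cylinder: Empty graduated cylinder, 34 mm across, 251 mm high, on a blue foot 68 mm across, standing loose at the left of the bench; tips easily. Origin: centre of its underside. To be left alone.
- beaker: Empty clear plastic beaker, 90 mm across, 122 mm high, standing loose at the right of the bench. Origin: centre of its underside. To be left alone.

How it is judged:
By the outcome, as a careful person would: the job done as asked, in the order asked, and still so for the second after the job is handed in, with the robot touching nothing.
It also fails if it takes over 48 s, if anything falls off the work surface, if the arm or the gripper's body presses on something with over 40 N, if the wrist force passes 120 N, or if a joint passes its speed limit or range.

### The arm

A 7-joint arm with a two-finger parallel gripper is mounted at the origin on the work surface. World frame = base frame: x ahead of the robot, y to its left, z up, the work surface at z = 0. Lengths are in m, angles in rad, forces in N, time in s.
With the tool pointing down it reaches from about 0.425 to 0.925 m from the base axis. Payload 6.8 kg.
Tool frame: the origin (TCP) lies on the centre line of the jaws, within the pads' length; the fingertips stand 19 mm ahead of it and the grasp point (between the pads) is the TCP; z points along the fingers, x is the direction in which the jaws open and shut, and the axes are right-handed (so a half turn about z gives the same grasp; the last joint's range is limited). The gripper opens to 85 mm and grips with 20 to 120 N. Pads are 22 mm wide; open, the fingers measure 114 mm over their backs; the gripper's body (76 mm by 85 mm) begins 54 mm behind the grasp point. The pads swing forward as they close: fully open they stand 13 mm farther back than shut.
Start: joints at [-1.221, 0.477, 0.022, 1.555, -0.011, 1.109, -0.083], TCP at [0.298, 0.606, 0.25] pointing down, gripper open.
Joint ranges: [-2.96, 2.96], [-0.34, 2.1], [-1.41, 1.46], [0.24, 2.44], [-1.37, 4.51], [0.17, 1.92], [-2.96, 2.96]. Speed limits (rad/s): [2.39, 2.39, 3.14, 3.14, 3.14, 3.14, 3.14].

### API

Orientations are given as [roll, pitch, yaw] about the fixed x, y, z axes, in that order (R = Rz(yaw) Ry(pitch) Rx(roll)).
In Python, from station import * gives the robot as it stands. The module is installed in compiled form; this text tells all that it offers.
- The arm moves only by the tool carry_out, never from a script. Its argument "rows" is text: rows parted by semicolons, each of 4 numbers parted by spaces: the shift along the world's x, y, z in cm, then the turn about the world's z in degrees. In form: dx dy dz twist; .... A call has 1 to 10 rows; each row is the pose to reach, as a shift and turn from the pose measured when the call began; what a row does not reach only later rows make up. A row lasts 1/12 s, in which the tool goes at most 41.7 mm and 7.16 degrees, less where a joint would pass 70% of its speed; a pose out of reach is approached as far as the arm can. A call with a gripper value outside its range is refused whole. "fingers" is the finger opening in cm, from 0 to 8.54, set as the call begins (left out, the last holds). The fingers move at their own pace and stop on an object; the grip force is fixed at half the most. Time passes only in rows, so rows that repeat a pose let the fingers close. It gives the time, the measured TCP pose, the force and the opening at its end, in the units of the state.
- state(): the state, without advancing time (a new reading comes with each control period).
- grab_frame(name): name is "scene" or "top"; returns a dict with "pixels" (420x560x3 uint8, red, green, blue), "range_z" (420x560 float32, m along the optical axis (not along the pixel's ray), 0 where there is no reading), "fx", "fy", "cx", "cy" (pixels), "world_from_camera" (4x4, takes a point from camera to world coordinates). Camera axes: x right, y down, z forward; pixel columns grow to the right and rows downward; lengths in m; the calibration is good to about 2 mm. A picture is of the moment at which its call begins.
- finish_job(): hands the job in, once; it reports no verdict.
Trained networks look in a picture, given as the dict that the camera call returned (one of the last four; its "shot" number tells which), for a name from the list of things; names that differ only in an ending like _2 or _b are one class to them, and where a whole thing is asked for, a point or a joint stands for the part that bears it (a point fixed in the world has none). Each returns a list of dicts, best first, with "score" (0 to 1); they miss things now and then, are a little off and sometimes report something else, mostly with a low value. They report only what shows in the picture. A call takes as long as a camera call.
- search_frame(picture, target): "centre" ([x, y, z] in m, in world coordinates, good to about 4 mm: the middle of the surface that is visible of it).
- tip_of(picture, target): "centre" ([x, y, z] in m, in world coordinates, good to about 4 mm: a listed point, or the origin of a listed thing).
The state is a dict: "t": time; "joint_pos": joint angles; "qvel": joint speeds; "tau": joint torques, N m; "position": TCP position; "eef_rot": TCP orientation; "force": force on the tool from outside, world axes, zero at the start; "ft_torque": the same for the moment, N m; "width": finger opening in m.
Only numpy, scipy, OpenCV 4.12 (cv2) and the standard library are available. Lean on these libraries where they do the work, as an engineer would, in place of code of your own. Each camera call takes 0.05 s, during which the arm holds its last target. There are 200 camera calls.

## Working session

There is one attempt and no reset: what is moved stays moved. The work goes in short steps, Python scripts to look and compute and a tool call to move; the robot and the scene stay as the last step left them, time stands still between calls to the robot, and variables do not carry over. Pictures are saved under pics/ and viewed, about 8 in all and at most 12, crops included, and the job is handed in when it is done.

Besides the shell and the picture viewer there is one more tool, called in YAML: its name, and indented under it one key for each argument. carry_out: Moves the arm, as the interface text tells. Its arguments: {"type":"object","properties":{"rows":{"type":"string"},"fingers":{"type":"number"}},"required":["rows"]}

```bash
mkdir -p pics; python3 - <<'E'
from station import *
import cv2,numpy as np
s=state();print(s['t'],s['position'],s['eef_rot'],s['width'],s['force'])
for n in("scene","top"):
    f=grab_frame(n);cv2.imwrite(f'pics/a_{n}.png',f['pixels'][:,:,::-1])
    print(n,f['fx'],np.round(f['world_from_camera'],3).tolist())
    for t in('door_handle','key_tare_top','balance','cup_weighed','stopwatch','cylinder','beaker','key_power','key_print'):
        for fn in(tip_of,search_frame):
            try:
                r=fn(f,t);print(t,fn.__name__,[(np.round(q['centre'],3).tolist(),round(q['score'],2)) for q in r[:2]])
            except Exception as e:print(t,fn.__name__,e)
E
```

```text
0.0 [0.29812831 0.6049837  0.24934266] [3.14144583e+00 1.78770037e-03 1.11293483e+00] 0.08511736832662509 [0.50505395 0.01791534 0.16042974]
scene 467.37706255716927 [[-0.039, 0.831, -0.555, 1.417], [0.999, 0.023, -0.036, 0.054], [-0.017, -0.556, -0.831, 1.371], [0.0, 0.0, 0.0, 1.0]]
door_handle call [([0.621, 0.196, 0.204], 0.8)]
door_handle call [([0.688, 0.208, 0.196], 0.84)]
key_tare_top call [([0.446, 0.14, 0.062], 0.5)]
key_tare_top call []
balance call [([0.564, 0.18, 0.001], 0.76)]
balance call [([0.66, 0.183, 0.195], 0.76)]
cup_weighed call []
cup_weighed call []
stopwatch call [([0.48, 0.325, 0.003], 0.77)]
stopwatch call [([0.49, 0.335, 0.019], 0.69), ([0.447, -0.166, 0.044], 0.48)]
cylinder call [([0.475, 0.474, 0.003], 0.85)]
cylinder call []
beaker call [([0.56, -0.467, 0.006], 0.67), ([0.474, 0.472, -0.0], 0.28)]
beaker call [([0.571, -0.467, 0.078], 0.71)]
key_power call it knows: balance, beaker, calculator, cup_middle, cup_tall, cup_weighed, cup_wide, cylinder, door_handle, key_tare_top, stopwatch
key_power call []
key_print call it knows: balance, beaker, calculato
[... 600 characters left out ...]
73)]
stopwatch call [([0.485, 0.326, -0.002], 0.93)]
stopwatch call [([0.492, 0.33, 0.015], 0.58)]
cylinder call [([0.478, 0.481, 0.004], 0.86), ([0.626, 0.192, 0.203], 0.42)]
cylinder call [([0.48, 0.463, 0.123], 0.75)]
beaker call [([0.564, -0.466, -0.001], 0.74)]
beaker call [([0.563, -0.479, 0.064], 0.94)]
key_power call it knows: balance, beaker, calculator, cup_middle, cup_tall, cup_weighed, cup_wide, cylinder, door_handle, key_tare_top, stopwatch
key_power call [([0.624, -0.136, 0.052], 0.39), ([0.435, 0.222, 0.061], 0.37)]
key_print call it knows: balance, beaker, calculator, cup_middle, cup_tall, cup_weighed, cup_wide, cylinder, door_handle, key_tare_top, stopwatch
key_print call []
```

View pics/a_top.png

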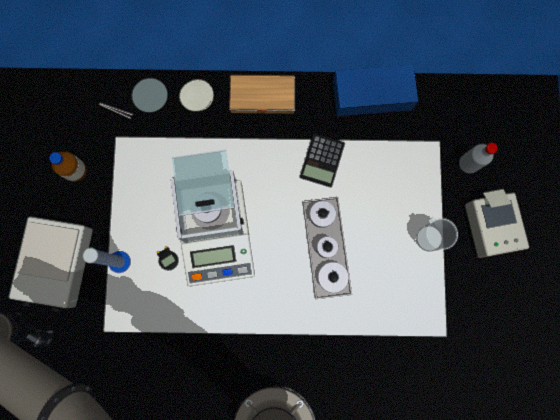

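View pics/a_scene.png

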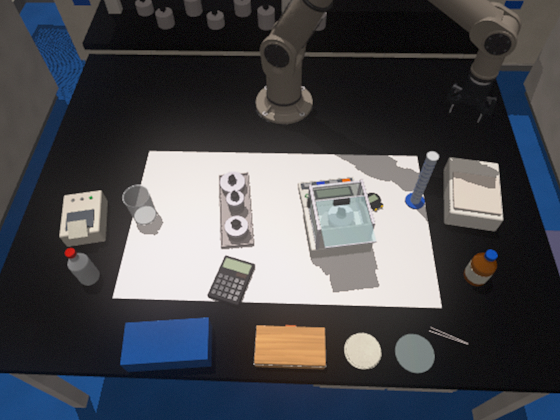

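The top view shows the balance at about (212,230), with the orange key at (197,277), the blue key at (227,272) and the handle at (205,203). The yaw is about 0.155 rad and the door about 60 mm open. The cylinder at (120,262) is close to the direct path, so I'll cross high. First I'll refine the key and handle positions by colour.

```bash
cat >h.py <<'E'
import numpy as np,cv2
from station import *
def px2w(f,u,v,h):
    T=f['world_from_camera'];d=T[:3,:3]@np.array([(u-f['cx'])/f['fx'],(v-f['cy'])/f['fy'],1]);o=T[:3,3]
    return o+d*(h-o[2])/d[2]
def blobs(f,m,box,h,amin=15):
    M=np.zeros(m.shape,np.uint8);a,b,c,d=box;M[b:d,a:c]=m[b:d,a:c]
    n,_,st,ce=cv2.connectedComponentsWithStats(M)
    return [(np.round(px2w(f,*ce[i],h),4).tolist(),st[i].tolist()) for i in range(1,n) if st[i][4]>=amin]
def keys(f):
    p=f['pixels'].astype(int);r,g,b=p[...,0],p[...,1],p[...,2]
    return dict(blue=blobs(f,(b>r+60),(180,255,260,290),.058),orange=blobs(f,(r>b+60),(180,255,260,290),.058),
      handle=blobs(f,(r+g+b<110),(180,180,235,245),.215))
E
python3 - <<'E'
from h import *
f=grab_frame("top");k=keys(f)
for n in k:print(n,k[n])
cv2.imwrite('pics/b.png',cv2.resize(f['pixels'][140:295,160:265,::-1],None,fx=4,fy=4)[:600])
E
```

```text
blue [([0.4497, 0.1417, 0.058], [222, 268, 11, 8, 66])]
orange [([0.4352, 0.23, 0.058], [192, 273, 10, 8, 64])]
handle [([0.6248, 0.1929, 0.215], [196, 200, 17, 6, 65])]
```

carry_out:
  rows: "0 0 4 5; 0 0 8 10; 0 0 12 15; 0 0 15 20; 0 0 15 25; 3 -3 15 30; 6 -6 15 35; 8 -9 15 35; 11 -12 15 35; 13.5 -15 15 35"
  fingers: 0

```text
t: 2.58
position: [0.4346, 0.4539, 0.4005]
eef_rot: [3.141, -0.0, 1.724]
force: [0.2, -0.1, -0.3]
width: 0.0001
```

carry_out:
  rows: "2.5 -2.9 0 0; 5 -5.8 0 0; 7.5 -8.7 0 0; 10 -11.6 0 0; 12.5 -14.5 0 0; 15 -17.4 0 0; 17.5 -20.3 -1 0; 20 -23.2 -4 0.5; 22 -25.6 -7.5 0.5; 22 -25.6 -11 0.5"

```text
t: 3.42
position: [0.6588, 0.1921, 0.295]
eef_rot: [3.134, 0.002, 1.725]
force: [0.8, -0.1, -0.1]
width: 0.0001
```

```bash
python3 - <<'E'
from h import *
print(state()['position'])
f=grab_frame("top");cv2.imwrite('pics/c.png',cv2.resize(f['pixels'][140:290,150:270,::-1],None,fx=4,fy=4))
g=grab_frame("scene");cv2.imwrite('pics/d.png',cv2.resize(g['pixels'][130:270,280:430,::-1],None,fx=4,fy=4))
for q in(f,g):print([(np.round(r['centre'],3),r['score']) for r in tip_of(q,'door_handle')[:2]])
E
```

```text
[0.65883421 0.19213673 0.29499193]
[(array([0.624, 0.192, 0.203]), 0.94)]
[(array([0.623, 0.194, 0.206]), 0.77)]
```

View pics/d.png

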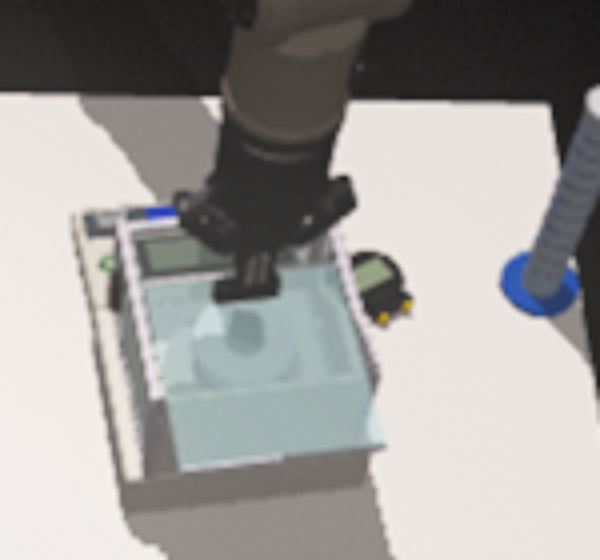

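The closed fingers hang at crop (258,270), just behind the black handle at (245,288). I'll lower them behind it.

carry_out:
  rows: "0.1 0.6 -2 0.5; 0.1 0.6 -4 0.5; 0.1 0.6 -5 0.5; 0.1 0.6 -6 0.5; 0.1 0.6 -6.7 0.5; 0.1 0.6 -7.2 0.5; 0.1 0.6 -7.2 0.5; 0.1 0.6 -7.2 0.5"

```text
t: 4.28
position: [0.655, 0.2052, 0.222]
eef_rot: [-3.141, -0.001, 1.742]
force: [0.6, 0.6, 0.8]
width: -0.0004
```

```bash
python3 - <<'E'
from h import *
s=state();print(s['position'],s['force'])
f=grab_frame("scene");cv2.imwrite('pics/e.png',cv2.resize(f['pixels'][165:225,300:390,::-1],None,fx=7,fy=7))
E
```

```text
[0.65498513 0.20520292 0.22199713] [0.63836657 0.63843258 0.82038555]
```

View pics/e.png

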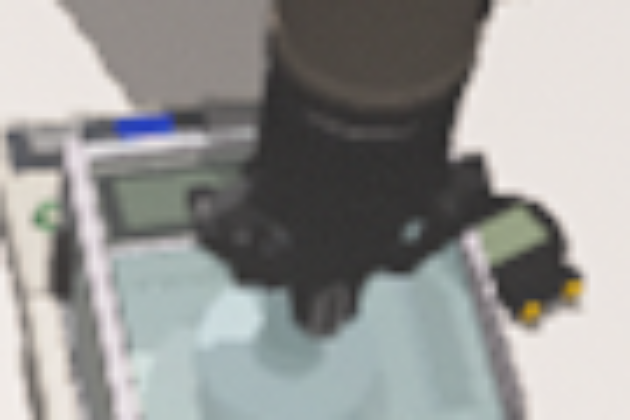

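Contact is clear and the handle is hidden just ahead of the fingers. I'll push gently along the balance's -x.

carry_out:
  rows: "0 -0.7 0 0; -0.5 -0.8 0 0; -1 -0.85 0 0; -1.5 -0.95 0 0; -2 -1 0 0; -2.5 -1.1 0 0; -3 -1.2 0 0; -3.5 -1.25 0 0; -4 -1.35 0 0; -4 -1.35 0 0"

```text
t: 5.17
position: [0.614, 0.1918, 0.2223]
eef_rot: [-3.141, -0.001, 1.742]
force: [0.5, 0.6, 0.2]
width: 0.0001
```

carry_out:
  rows: "-0.4 -0.05 0 0; -0.8 -0.1 0 0; -1.2 -0.2 0 0; -1.6 -0.25 0 0; -1.9 -0.3 0 0; -2.2 -0.35 0 0; -2.2 -0.35 0 0"

```text
t: 5.75
position: [0.5912, 0.1883, 0.2222]
eef_rot: [-3.14, -0.001, 1.742]
force: [-0.8, -0.4, 0.5]
width: 0.0001
```

```bash
python3 - <<'E'
from h import *
print(state()['position'],state()['force'])
f=grab_frame("top");g=grab_frame("scene")
for q in(f,g):print([(np.round(r['centre'],3),r['score']) for r in tip_of(q,'door_handle')[:2]])
a=cv2.resize(f['pixels'][140:290,160:260,::-1],None,fx=4,fy=4);b=cv2.resize(g['pixels'][165:265,290:385,::-1],None,fx=4,fy=4)
b=cv2.copyMakeBorder(b,0,600-b.shape[0],0,0,cv2.BORDER_CONSTANT);cv2.imwrite('pics/f.png',np.hstack([a,b]))
E
```

```text
[0.59117144 0.18828788 0.22224103] [-0.80516766 -0.4399828   0.5193651 ]
[(array([0.576, 0.184, 0.203]), 0.72)]
[(array([0.572, 0.189, 0.206]), 0.61)]
```

View pics/f.png

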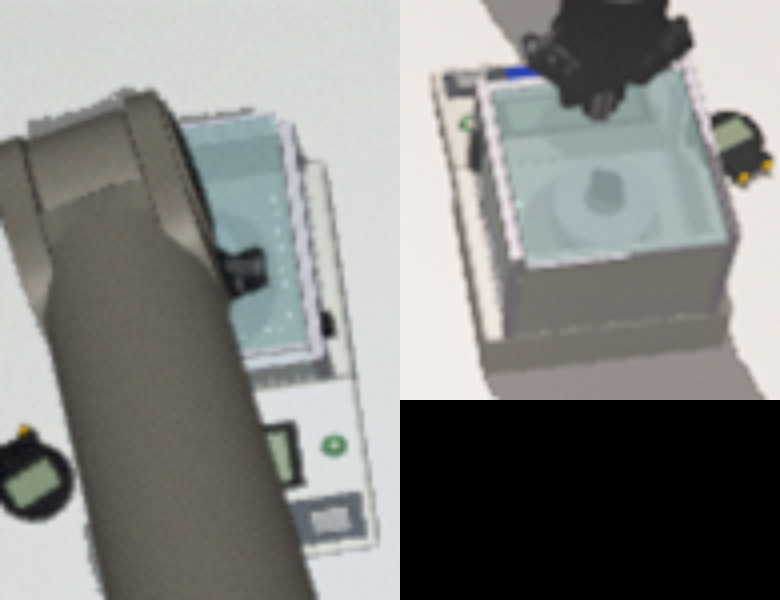

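The door follows and is almost shut (the rear edge is flush in the right panel). I'll close the last few mm and watch the force.

carry_out:
  rows: "-0.15 -0.02 0 0; -0.3 -0.05 0 0; -0.45 -0.07 0 0; -0.6 -0.1 0 0; -0.6 -0.1 0 0"

```text
t: 6.37
position: [0.5855, 0.1873, 0.2222]
eef_rot: [-3.14, -0.001, 1.742]
force: [-0.6, 0.0, 0.2]
width: 0.0001
```

carry_out:
  rows: "-0.1 -0.02 0 0; -0.2 -0.03 0 0; -0.2 -0.03 0 0"

```text
t: 6.62
position: [0.5832, 0.187, 0.2222]
eef_rot: [-3.139, -0.001, 1.742]
force: [0.0, 0.4, 0.3]
width: -0.0001
```

carry_out:
  rows: "-0.1 -0.02 0 0; -0.2 -0.03 0 0; -0.2 -0.03 0 0"

```text
t: 6.87
position: [0.5821, 0.1868, 0.2223]
eef_rot: [3.141, -0.001, 1.742]
force: [5.5, 0.7, -2.4]
width: -0.0
```

carry_out:
  rows: "-0.1 -0.02 0 0; -0.1 -0.02 0 0"

```text
t: 7.03
position: [0.582, 0.1867, 0.2225]
eef_rot: [3.139, -0.002, 1.742]
force: [6.4, 1.2, -3.9]
width: -0.0005
```

carry_out:
  rows: "-0.1 -0.02 0 0; -0.1 -0.02 0 0"

```text
t: 7.2
position: [0.582, 0.1867, 0.2226]
eef_rot: [3.137, -0.002, 1.742]
force: [5.1, 1.4, -4.2]
width: 0.0004
```

The force is steady at 5–6 N with no further travel, at finger x=0.582 against a predicted 0.581, so the door is on its stop. I'll back off, lift and go over the tare key.

carry_out:
  rows: "0.5 0.1 0 0; 1 0.2 0 0; 1 0.2 2 0; 1 0.2 4 0; 0 0 5 0; -3.5 -1 5 0; -7 -2.3 5 0; -10.5 -3.5 5 0; -13.6 -4.6 5 0; -13.6 -4.6 3 0"

```text
t: 8.03
position: [0.4427, 0.1391, 0.2552]
eef_rot: [3.135, -0.003, 1.741]
force: [0.4, 0.9, 0.7]
width: 0.0002
```

```bash
python3 - <<'E'
from h import *
s=state();print(s['position'],s['force'])
g=grab_frame("scene");f=grab_frame("top")
for q in(f,g):
  for n in('door_handle','key_tare_top'):print(n,[(np.round(r['centre'],3),r['score']) for r in tip_of(q,n)[:2]])
print(keys(f)['handle'])
b=cv2.resize(g['pixels'][150:260,290:390,::-1],None,fx=4,fy=4);a=cv2.resize(f['pixels'][150:290,165:260,::-1],None,fx=4,fy=4)[:440]
cv2.imwrite('pics/g.png',np.hstack([a,b]))
E
```

```text
[0.44274721 0.13911519 0.25518192] [0.40090875 0.91565058 0.6576346 ]
door_handle [(array([0.566, 0.185, 0.203]), 0.76), (array([ 0.628, -0.14 ,  0.002]), 0.64)]
key_tare_top [(array([ 0.486,  0.33 , -0.001]), 0.34)]
door_handle [(array([0.56 , 0.186, 0.204]), 0.71), (array([ 0.526, -0.147, -0.   ]), 0.36)]
key_tare_top []
[([0.5649, 0.1829, 0.215], [199, 223, 18, 5, 61])]
```

View pics/g.png

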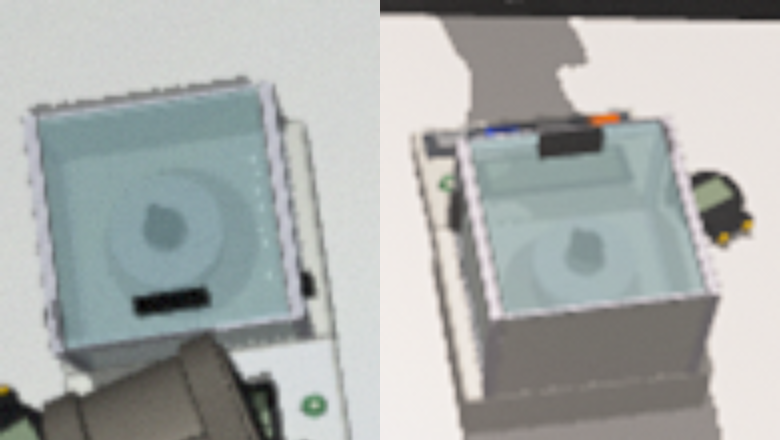

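The door is shut: the handle is at (0.565,0.183) with the glass flush front and rear. Descending above the key.

carry_out:
  rows: "0 0.1 -3 0; 0.1 0.2 -6 0; 0.2 0.2 -9 0; 0.2 0.2 -12 0; 0.2 0.2 -14 0; 0.2 0.2 -15 0; 0.2 0.2 -16 0; 0.2 0.2 -16.3 0; 0.2 0.2 -16.3 0; 0.2 0.2 -16.3 0"

```text
t: 9.17
position: [0.4501, 0.1436, 0.091]
eef_rot: [3.134, -0.002, 1.742]
force: [-0.2, 1.0, 0.1]
width: -0.0001
```

```bash
python3 - <<'E'
from h import *
s=state();print(s['position'],s['eef_rot'],s['force'])
g=grab_frame("scene");f=grab_frame("top")
b=cv2.resize(g['pixels'][150:210,300:370,::-1],None,fx=5.5,fy=5.5);a=cv2.resize(f['pixels'][225:285,180:250,::-1],None,fx=5.5,fy=5.5)
cv2.imwrite('pics/h.png',np.hstack([a,b]))
E
```

```text
[0.45007409 0.14358759 0.09104462] [ 3.13439108e+00 -2.25200221e-03  1.74183897e+00] [-0.22690076  0.96541956  0.08113571]
```

View pics/h.png

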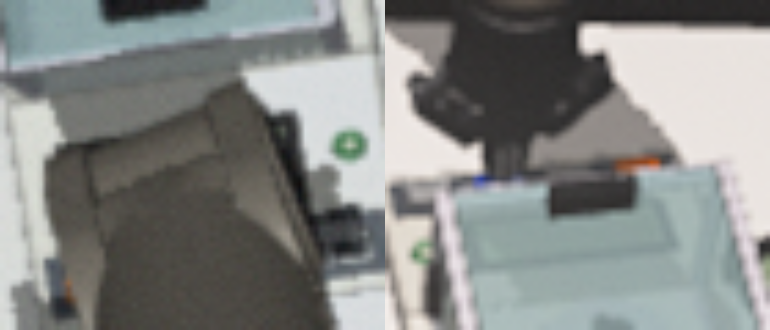

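```bash
python3 - <<'E'
from h import *
g=grab_frame("scene");Ti=np.linalg.inv(g['world_from_camera'])
def pr(p):
    c=Ti@np.append(p,1);return np.round([g['cx']+g['fx']*c[0]/c[2],g['cy']+g['fy']*c[1]/c[2]],1)
for p in([.4475,.141,.058],[.450,.1436,.072],[.445,.141,.072]):print(p,pr(p))
for im in(cv2.imread('pics/a_scene.png')[:,:,::-1],g['pixels']):
    p=im.astype(int);m=(p[...,2]>p[...,0]+50);ys,xs=np.nonzero(m[170:200,300:350]);print(len(xs),np.bincount(xs+300)[300:],np.bincount(ys+170)[170:])
print(g['pixels'][176:186,308:336].sum(2))
E
```

```text
[0.4475, 0.141, 0.058] [320.3 182.1]
[0.45, 0.1436, 0.072] [321.3 180.2]
[0.445, 0.141, 0.072] [320.5 179.1]
22 [0 0 0 0 0 0 0 0 0 0 0 0 0 0 0 0 2 3 3 3 2 2 2 3 2] [0 0 0 0 0 0 0 0 0 0 0 1 9 9 3]
5 [0 0 0 0 0 0 0 0 0 0 0 0 0 0 0 0 2 2 1] [0 0 0 0 0 0 0 0 0 0 0 0 3 2]
[[693 693 698 706 677 513 405 481 589 474 148 155 181 193 196 213 186 162
  307 420 434 431 431 429 427 423 426 426]
 [693 691 693 697 702 684 651 696 710 514 146 165 213 237 211 241 218 167
  342 438 430 428 434 429 425 422 425 425]
 [691 694 692 693 695 698 699 702 691 498 130 161 238 249 206 244 220 194
  343 440 417 398 400 417 413 412 415 418]
 [691 697 698 696 698 695 697 699 717 592 230 156 234 242 210 246 202 242
  376 419 386 340 328 339 337 344 342 340]
 [700 684 674 670 670 689 692 691 709 604 307 171 236 237 205 245 200 223
  313 316 288 285 288 281 273 278 273 271]
 [695 662 596 564 546 562 535 545 567 462 254 181 252 231 204 239 211 182
  191 179 191 251 300 306 314 321 324 334]
 [573 552 543 485 375 334 280 281 307 258 192 203 237 211 232 315 335 289
  250 265 287 324 329 300 300 316 301 300]
 [436 446 489 431 256 284 350 374 382 406 417 474 491 428 427 489 500 431
  394 414 449 395 277 236 218 223 209 184]
 [493 541 563 444 352 445 503 518 478 485 513 578 593 547 535 558 563 538
  536 541 573 437 150 171 181 180 179 183]
 [495 584 656 532 485 555 562 558 546 544 538 543 549 547 547 552 558 553
  557 562 549 403 153 175 173 177 176 173]]
```

Fingers and key line up to about 2 mm, as computed. I'll correct that, then press in small steps.

carry_out:
  rows: "-0.3 -0.2 0 0; -0.5 -0.3 -0.3 0; -0.5 -0.3 -0.6 0; -0.5 -0.3 -0.8 0; -0.5 -0.3 -0.9 0; -0.5 -0.3 -0.9 0"

```text
t: 9.82
position: [0.4448, 0.1404, 0.0818]
eef_rot: [3.135, -0.002, 1.742]
force: [-0.2, -1.0, -0.6]
width: -0.0007
```

carry_out:
  rows: "0 0 -0.1 0; 0 0 -0.2 0; 0 0 -0.2 0"

```text
t: 10.07
position: [0.4447, 0.1405, 0.0796]
eef_rot: [3.135, -0.002, 1.742]
force: [-0.5, 0.1, 0.5]
width: -0.0
```

carry_out:
  rows: "0 0 -0.1 0; 0 0 -0.2 0; 0 0 -0.2 0"

```text
t: 10.32
position: [0.4451, 0.1406, 0.0777]
eef_rot: [3.134, -0.002, 1.742]
force: [0.4, -0.1, 2.3]
width: -0.0
```

carry_out:
  rows: "0 0 -0.1 0; 0 0 -0.1 0"

```text
t: 10.48
position: [0.4452, 0.1406, 0.0767]
eef_rot: [3.134, -0.002, 1.742]
force: [0.2, -0.7, 3.0]
width: 0.0
```

carry_out:
  rows: "0 0 -0.1 0; 0 0 -0.1 0"

```text
t: 10.65
position: [0.4455, 0.1406, 0.0758]
eef_rot: [3.133, -0.002, 1.742]
force: [-0.3, -0.6, 2.6]
width: -0.0002
```

carry_out:
  rows: "0 0 -0.1 0; 0 0 -0.1 0"

```text
t: 10.82
position: [0.4457, 0.1407, 0.0748]
eef_rot: [3.133, -0.002, 1.742]
force: [0.9, 0.0, 4.5]
width: -0.0
```

carry_out:
  rows: "0 0 -0.1 0; 0 0 -0.1 0"

```text
t: 10.98
position: [0.4459, 0.1407, 0.0742]
eef_rot: [3.133, -0.003, 1.742]
force: [-2.0, -0.9, 11.0]
width: -0.0001
```

The force jumped from 4.5 to 11 N, so the key is fully down. I'll release it and retreat upward.

carry_out:
  rows: "0 0 0.3 0; 0 0 0.8 0; 0 0 1.5 0; 0 0 3 0; 0 0 6 0; 0 0 9 0; 0 0 12 0; -0.5 0 15 0; -1 0 18 0; -1 0 21 0"

```text
t: 11.82
position: [0.4346, 0.1404, 0.2859]
eef_rot: [3.133, -0.003, 1.742]
force: [0.8, 0.5, -0.9]
width: 0.0
```

carry_out:
  rows: "0 -3 4 0; 0 -6.5 6 0; 0 -10 6 0; 0 -13.5 6 0; 0 -17 6 0; 0 -20 6 0; 0 -23 6 0; 0 -26 6 0; 0 -26 6 0; 0 -26 6 0"

```text
t: 12.65
position: [0.434, -0.121, 0.3461]
eef_rot: [3.133, -0.003, 1.738]
force: [0.4, -0.2, 0.4]
width: 0.0003
```

```bash
python3 - <<'E'
from h import *
s=state();print(s['t'],s['position'],s['force'])
f=grab_frame("top");g=grab_frame("scene");k=keys(f)
for n in k:print(n,k[n])
for n in('door_handle','key_tare_top','cup_weighed','stopwatch','cylinder','beaker'):print(n,[(np.round(r['centre'],3),r['score']) for r in tip_of(f,n)[:1]])
a=cv2.resize(f['pixels'][140:290,100:260,::-1],None,fx=3,fy=3);cv2.imwrite('pics/i.png',a)
E
```

```text
12.65 [ 0.43402508 -0.12102648  0.34614448] [ 0.43118297 -0.23229295  0.38622938]
blue [([0.4498, 0.1418, 0.058], [222, 268, 11, 8, 68])]
orange [([0.4352, 0.23, 0.058], [192, 273, 10, 8, 64])]
handle [([0.5652, 0.1834, 0.215], [199, 223, 17, 5, 46])]
door_handle [(array([0.566, 0.184, 0.202]), 0.62)]
key_tare_top [(array([0.444, 0.142, 0.062]), 0.48)]
cup_weighed []
stopwatch [(array([ 0.488,  0.329, -0.   ]), 0.85)]
cylinder [(array([0.48 , 0.478, 0.002]), 0.65)]
beaker [(array([ 0.56 , -0.465, -0.002]), 0.64)]
```

View pics/i.png

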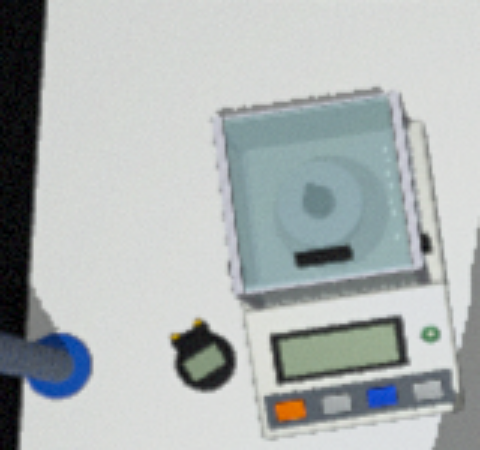

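The picture shows the door shut (handle at crop (323,256)), the cup on the pan, all the keys up, and the stopwatch and cylinder in place. Handing in.

```bash
python3 -c "
from station import *
print(finish_job())"
```

```text
the job is handed in; nothing more can be done
None
```

The balance is tared, with the door closed first and the tare key pressed after it. I handed the job in after about 12.7 s of robot time.

- **Door:** I pushed its handle from behind with the closed fingertips until it met its stop. The force held at 5–6 N with no more travel. In the last picture the handle is at (0.565, 0.183), within about 1 mm of its computed shut position.
- **Tare key:** I pressed it in 1 mm steps, and the force rose from 2.3 to 4.5 N. It then jumped to 11 N as the key bottomed, after about 4 mm of travel. I released it straight away, and its position in the last picture matches the one before the press.
- **Everything else:** The last top picture shows the cup on the pan, the other keys untouched, and the stopwatch and cylinder in place. The networks put the stopwatch, cylinder and beaker where they were before, to within about 4 mm.

**Checks that failed or were not made:** the network did not report the weighed cup through the shut glass, so I confirmed it by eye only. I did not re-measure the cups on the tray or the calculator; no planned move went near the calculator. The arm is now parked closed, with its fingertips about 0.33 m above the bench, near the tray.

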